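# Set and close the cam clamp on a gas-sample cylinder

### The job

Two cam clamps are bolted to the lab bench; only one has the steel gas-sample cylinder lying across it under its strap. While that clamp's cam lever is still standing up, turn its wing nut clockwise (seen from above) until the wings are in line with the strap, then flip the lever over, away from the nut, until it lies fully down.

Things in the scene. Friction and masses are not known exactly. Their poses are not given: they have to be found in the camera images.
- clamp: Clamp to use, fixed on the bench: aluminium base 190 x 70 x 10 mm, steel cylinder (28 x 134 mm, top at 40) lying across it under a flat strap (24 wide, top 46 to 52 high). Origin: centre of the underside, on the bench. x: along the strap from nut to lever, roughly away from the robot; z up. Nut axis at x -65, y 0. Lever pivot at x +60, y 0, 59 high; its clevis is 40 wide, 68 high.
- clamp_nut (a joint): Angle of the brass wing nut about its upright axis, rad, growing clockwise seen from above; 0 = wings in line with the strap. Starts at -1.35 to -0.6; stops at -1.5 and +0.7. The wings are one flat bar 46 mm long, 11 thick, 59 to 87 mm above the bench, over a 20 mm round hub. Turns stiffly (0.06 N m), stays where it is left.
- clamp_lever (a joint): Angle of the cam lever, rad: 0 = straight up (open), growing as it folds away from the nut (to the clamp's +x); 1.52 = stop, flat (closed). Starts at 0 to 0.3. It reaches 70 mm from its pivot, 16 wide, 8 thick, last 26 mm a grey paddle 22 wide; closed, its upper face is 63 mm above the bench. Friction holds it where left; 3 to 4 N at the paddle moves it.
- spare: The other clamp, of the same build and size and with its lever also up, but with no cylinder in it; not part of the job. Origin and axes as for the first clamp.
Mind the look-alikes: they are no part of the job. What is shaped like the clamp but pink or turquoise is not meant.

How it is judged:
By the outcome, as a careful person would: the job done as asked, in the order asked, and still so for the second after the job is handed in, with the robot touching nothing.
It also fails if it takes over 40 s, if anything falls off the work surface, if the arm or the gripper's body presses on something with over 40 N, if the wrist force passes 120 N, or if a joint passes its speed limit or range.

### The arm

A 6-joint arm with a two-finger parallel gripper is mounted at the origin on the work surface. World frame = base frame: x ahead of the robot, y to its left, z up, the work surface at z = 0. Lengths are in m, angles in degrees, forces in N, time in s.
With the tool pointing down it reaches from about 0.25 to 0.725 m from the base axis. Payload 9.7 kg.
Tool frame: the origin (TCP) lies midway between the tips of the shut fingers; the grasp point (between the pads) lies 19 mm behind it; z points along the fingers, y is the line along which they close (so a half turn about z gives the same grasp; the last joint's range is limited). The gripper opens to 85 mm and grips with 20 to 120 N. Pads are 22 mm wide; open, the fingers measure 114 mm over their backs; the gripper's body (76 mm by 85 mm) begins 54 mm behind the grasp point. The pads swing forward as they close: fully open they stand 13 mm farther back than shut.
Start: joints at [75, 4.979, 10.078, 95.1, 0, 90], TCP at [0.142, 0.531, 0.231] pointing down, gripper open.
Joint ranges: [-179.16, 179.16], [-48.56, 103.87], [-65.8, 70.77], [-126.05, 130.52], [-82.76, 87.17], [-180, 180]. Speed limits (degrees/s): [127.2, 127.2, 147.25, 180, 180, 180].

### API

Orientations are given as [roll, pitch, yaw] about the fixed x, y, z axes, in that order (R = Rz(yaw) Ry(pitch) Rx(roll)).
In Python, from workcell import bot gives the robot as it stands. The module is installed in compiled form; this text tells all that it offers.
- The arm moves only by the tool send_rows, never from a script. Its argument "moves" is one flat list of numbers, 7 for each row, row after row: the shift along the world's x, y, z normalised to -1 to 1, where 1 is 0.025 m, then the turn, a rotation vector about the world's x, y, z normalised to -1 to 1, where 1 is 0.15 rad, then the closure, from -1 (fully open) to 1 (shut), so that 0 is half open. A call has 1 to 8 rows; each row shifts and turns the commanded pose from where the row before left it; what a row does not reach is not made up. A row lasts 1/8 s, in which the tool goes at most 62.5 mm and 10.7 degrees, less where a joint would pass 70% of its speed; a pose out of reach is approached as far as the arm can. A call with a number of a shift or a turn outside -1 to 1 is refused whole. A call with a gripper value outside its range is refused whole. The fingers move at their own pace and stop on an object; "squeeze" is the grip in N (left out, the last holds). Time passes only in rows, so rows that do not move let the fingers close. It gives the time, the measured TCP pose, the force, the opening and the grip force at its end, in the units of the state.
- bot.get_obs(): the state, without advancing time (a new reading comes with each control period).
- bot.camera(name): name is "scene" or "top" or "wrist"; returns a dict with "color" (384x512x3 uint8, red, green, blue), "camera_matrix" (3x3 intrinsics, pixels), "D" ([k1, k2, p1, p2, k3] as OpenCV has them; the pictures are not rectified), "R" (3x3) and "t" (3): a world point X has camera coordinates R X + t. Camera axes: x right, y down, z forward; pixel columns grow to the right and rows downward; lengths in m; the calibration is good to about 2 mm. A picture is of the moment at which its call begins. There is no depth.
- bot.job_done(): hands the job in; it is judged then, once.
Trained networks look in the newest picture that a camera, given by its name, has taken for a name from the list of things; names that differ only in an ending like _2 or _b are one class to them, and where a whole thing is asked for, a point or a joint stands for the part that bears it (a point fixed in the world has none). Each returns a list of dicts, best first, with "p" (0 to 1); they miss things now and then, are a little off and sometimes report something else, mostly with a low value. They report only what shows in the picture. A call takes as long as a camera call. They do not tell look-alikes from the thing itself.
- bot.boxes_of(camera, query): "extent" ([left, top, right, bottom] in pixels, round what is visible of it).
- bot.trace(camera, query): "region" (384x512 bool, what is visible of it) and "extent" ([left, top, right, bottom] in pixels, round what is visible of it).
- bot.landmark_of(camera, query): "pixel" ([column, row] in pixels: a listed point, or the origin of a listed thing).
The state is a dict: "time": time; "q": joint angles; "qd": joint speeds; "joint_efforts": joint torques, N m; "ee_pos": TCP position; "tcp_rot": TCP orientation; "wrist_force": force on the tool from outside, world axes, zero at the start; "torque": the same for the moment, N m; "opening": finger opening in m; "grasp_force": force on a finger pad.
Only numpy, scipy, OpenCV 4.12 (cv2) and the standard library are available. Lean on these libraries where they do the work, as an engineer would, in place of code of your own. Each camera call takes 0.05 s, during which the arm holds its last target. There are 200 camera calls.

## Working session

There is one attempt and no reset: what is moved stays moved. The work goes in short steps, Python scripts to look and compute and a tool call to move; the robot and the scene stay as the last step left them, time stands still between calls to the robot, and variables do not carry over. Pictures are saved under pics/ and viewed, at most 10 in all, crops included, and the job is handed in when it is done.

Besides the shell and the picture viewer there is one more tool, called after "Emit:" as name(argument=value, ...) on one line, values as JSON. send_rows: Moves the arm, as the interface text tells. Its arguments: {"type":"object","properties":{"moves":{"type":"array"},"squeeze":{"type":"number"}},"required":["moves"]}

```bash
mkdir -p pics
cat > h.py <<'E'
import numpy as np, cv2
from workcell import bot
def ray(c,px):
    u=cv2.undistortPoints(np.array([[px]],float),c["camera_matrix"],np.array(c["D"],float))[0,0]
    R=np.array(c["R"]);t=np.array(c["t"]).ravel()
    return -R.T@t, R.T@np.array([u[0],u[1],1.])
def at_z(c,px,z):
    o,d=ray(c,px); return o+d*(z-o[2])/d[2]
def proj(c,X):
    R=np.array(c["R"]);r,_=cv2.Rodrigues(R)
    return cv2.projectPoints(np.array(X,float).reshape(-1,1,3),r,np.array(c["t"],float).reshape(3,1),c["camera_matrix"],np.array(c["D"],float))[0][:,0]
def save(c,n): cv2.imwrite("pics/"+n,c["color"][:,:,::-1])
E
python3 - <<'E'
from h import *
s={}
for n in("scene","top"):
    c=bot.camera(n); s[n]=c["color"]
    print(n,-np.array(c["R"]).T@np.array(c["t"]).ravel())
    for q in("clamp","spare","clamp_nut","clamp_lever"):
        for d in bot.boxes_of(n,q)[:4]: print(q,round(d["p"],2),np.round(d["extent"]))
    for q in("clamp","clamp_nut","clamp_lever"):
        for d in bot.landmark_of(n,q)[:4]: print("lm",q,round(d["p"],2),np.round(d["pixel"]),at_z(c,d["pixel"],0.0 if q=="clamp" else .06).round(3))
im=np.vstack([s["scene"],s["top"]]); im=np.hstack([s["scene"],s["top"]])
cv2.imwrite("pics/a.png",cv2.resize(s["scene"],(768,576))[:,:,::-1]);cv2.imwrite("pics/b.png",cv2.resize(s["top"],(768,576))[:,:,::-1])
E
```

```text
scene [1.40161659 0.2998804  0.83643791]
clamp 0.96 [186. 166. 234. 221.]
clamp 0.94 [298. 259. 356. 339.]
clamp 0.71 [345. 146. 386. 196.]
clamp 0.6 [174. 124. 211. 174.]
spare 0.76 [305. 186. 332. 250.]
clamp_nut 0.72 [335. 260. 348. 280.]
clamp_nut 0.58 [202. 125. 207. 143.]
clamp_nut 0.52 [210. 167. 230. 182.]
clamp_nut 0.32 [308. 187. 332. 252.]
clamp_lever 0.69 [192. 180. 202. 201.]
clamp_lever 0.68 [189. 167. 234. 220.]
clamp_lever 0.67 [314. 289. 328. 318.]
clamp_lever 0.58 [180. 132. 184. 152.]
lm clamp 0.92 [363. 179.] [0.208 0.269 0.   ]
lm clamp 0.82 [210. 199.] [ 0.506 -0.164  0.   ]
lm clamp 0.8 [196. 156.] [ 0.31  -0.318  0.   ]
lm clamp 0.74 [325. 309.] [0.774 0.271 0.   ]Traceback (most recent call last):
  File "<stdin>", line 9, in <module>
ValueError: it knows: clamp, spare
```

Run:
```python
from h import *
for n in("scene","top"):
    c=bot.camera(n)
    print(n,-np.array(c["R"]).T@np.array(c["t"]).ravel())
    cv2.imwrite(f"pics/{n}1.png",cv2.resize(c["color"],(800,600))[:,:,::-1]); cv2.imwrite(f"pics/{n}_raw.png",c["color"][:,:,::-1])
    if n=="top":
      for q in("clamp","spare","clamp_nut","clamp_lever"):
        for d in bot.boxes_of(n,q)[:5]: print(q,round(d["p"],2),np.round(d["extent"]))
      for q in("clamp","spare"):
        for d in bot.landmark_of(n,q)[:5]: print("lm",q,round(d["p"],2),np.round(d["pixel"]),at_z(c,d["pixel"],0).round(3))
```

```text
scene [1.40161659 0.2998804  0.83643791]
top [ 0.26063485 -0.02290562  1.27906435]
clamp 0.77 [132.  91. 173. 150.]
clamp 0.6 [270. 152. 313. 217.]
clamp 0.6 [140. 257. 182. 318.]
clamp 0.59 [331. 210. 371. 271.]
spare 0.89 [166. 173. 206. 233.]
clamp_nut 0.63 [145. 127. 153. 143.]
clamp_nut 0.57 [148. 304. 155. 318.]
clamp_nut 0.53 [286. 198. 302. 206.]
clamp_nut 0.42 [351. 251. 362. 269.]
clamp_lever 0.52 [347. 212. 357. 221.]
clamp_lever 0.51 [153. 266. 167. 270.]
lm clamp 0.91 [152. 122.] [0.763 0.276 0.   ]
lm clamp 0.71 [291. 185.] [ 0.504 -0.167  0.   ]
lm clamp 0.71 [351. 240.] [ 0.309 -0.339  0.   ]
lm spare 0.98 [184. 201.] [0.485 0.185 0.   ]
```

View pics/scene1.png

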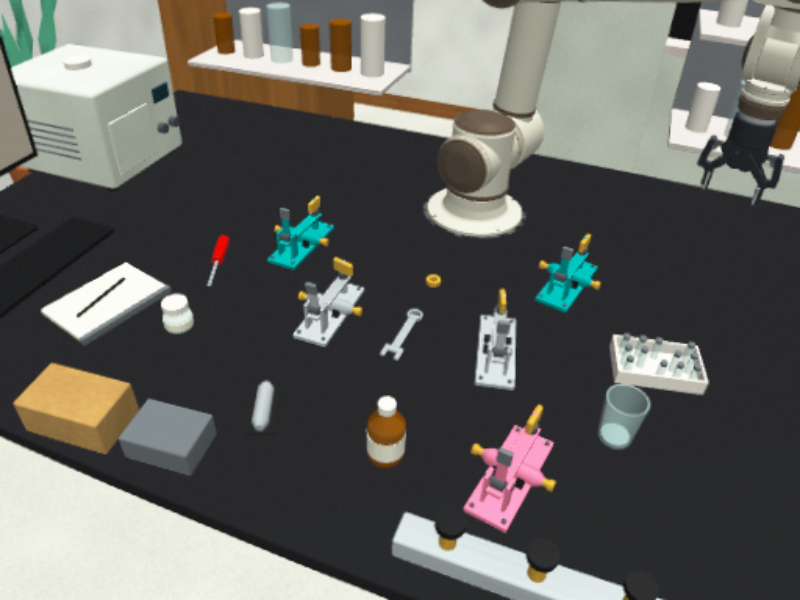

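View pics/top1.png

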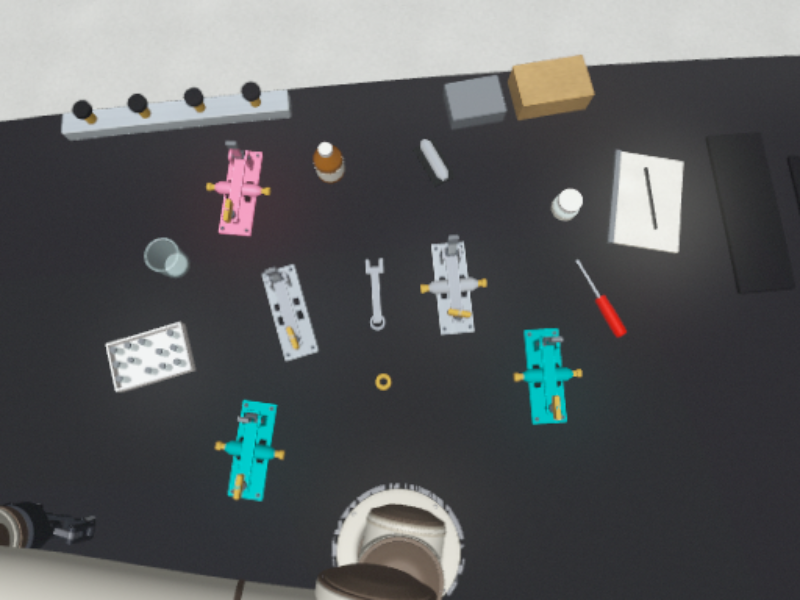

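Candidates in top1 (800x600 px): aluminium with cylinder (452,287), aluminium without cylinder (290,312, the spare), pink (240,193), turquoise (545,377) and (252,452). By the description, the clamp is the one at (452,287). I'll check it in a close crop.

Run:
```python
from h import *
a=cv2.imread("pics/top_raw.png")[145:225,250:340]; b=cv2.imread("pics/scene_raw.png")[150:235,170:260]
cv2.imwrite("pics/crop.png",np.hstack([cv2.resize(a,(400,400),interpolation=cv2.INTER_CUBIC),cv2.resize(b,(400,400),interpolation=cv2.INTER_CUBIC)]))
o=bot.get_obs();print({k:np.round(o[k],3) for k in("time","ee_pos","tcp_rot","opening","wrist_force")})
```

```text
{'time': np.float64(0.7), 'ee_pos': array([0.142, 0.531, 0.231]), 'tcp_rot': array([-179.998,    0.   ,  165.   ]), 'opening': np.float64(0.085), 'wrist_force': array([0.043, 0.289, 0.082])}
```

View pics/crop.png

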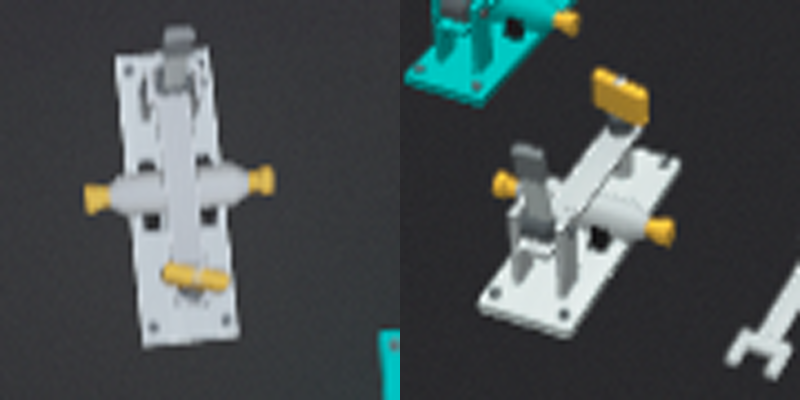

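Emit:
send_rows(moves=[0.4,-1,0,0,0,0,-1,0.4,-1,0,0,0,0,-1,0.4,-1,0,0,0,0,-1,0.4,-1,0,0,0,0,-1,0.4,-1,0,0,0,0,-1,0.4,-1,0,0,0,0,-1,0.4,-1,0,0,0,0,-1,0.4,-1,0,0,0,0,-1])

```text
time: 1.7
ee_pos: [0.2226, 0.3304, 0.2314]
tcp_rot: [180.0, 0.0, 165.0]
wrist_force: [0.0, 0.2, -0.3]
opening: 0.0855
grasp_force: 0.0
```

The crop confirms the plain aluminium clamp with cylinder. Its nut is at crop (195,277) with the wings nearly across the strap, and its lever is up at (178,45). I'll approach it and turn the tool on the way.

Emit:
send_rows(moves=[0.55,-1,0,0,0,0.8,-1,0.55,-1,0,0,0,0.8,-1,0.55,-1,0,0,0,0.8,-1,0.55,-1,0,0,0,0.8,-1,0.55,-1,0,0,0,0.8,-1,0.55,-1,0,0,0,0.8,-1,0.55,-1,0,0,0,0.8,-1,0.55,-1,0,0,0,0.8,-1])

```text
time: 2.7
ee_pos: [0.3327, 0.1304, 0.2315]
tcp_rot: [-180.0, 0.0, -139.8]
wrist_force: [0.0, 0.6, -0.0]
opening: 0.0852
grasp_force: 0.0
```

Emit:
send_rows(moves=[0.4,-1,0,0,0,0.7,-1,0.4,-1,0,0,0,0.7,-1,0.4,-1,0,0,0,0.7,-1,0.4,-1,0,0,0,0.7,-1,0.4,-1,0,0,0,0.7,-1,0.4,-1,0,0,0,0.7,-1,0.4,-1,0,0,0,0.3,-1,0.4,-1,0,0,0,0,-1])

```text
time: 3.7
ee_pos: [0.4126, -0.0696, 0.2314]
tcp_rot: [-180.0, 0.0, -101.3]
wrist_force: [0.6, -0.2, -0.3]
opening: 0.0853
grasp_force: 0.0
```

Emit:
send_rows(moves=[0.2,-1,0,0,0,0,-1,0.2,-1,0,0,0,0,-1,0.2,-1,0,0,0,0,-1,0.2,-1,0,0,0,0,-1,0,0,0,0,0,0,-1])

```text
time: 4.32
ee_pos: [0.4323, -0.1698, 0.231]
tcp_rot: [180.0, 0.0, -101.4]
wrist_force: [0.1, 0.5, -0.8]
opening: 0.0855
grasp_force: 0.0
```

Run:
```python
from h import *
c=bot.camera("wrist"); o=bot.get_obs();print({k:np.round(o[k],3) for k in("time","q","ee_pos","tcp_rot")})
cv2.imwrite("pics/w1.png",cv2.resize(c["color"],(800,600))[:,:,::-1]);cv2.imwrite("pics/w1_raw.png",c["color"][:,:,::-1])
print(-np.array(c["R"]).T@np.array(c["t"]).ravel())
for q,z in(("clamp",0),("clamp_nut",.087),("clamp_lever",.1)):
    for d in bot.boxes_of("wrist",q)[:2]: print(q,round(d["p"],2),np.round(d["extent"]))
for d in bot.landmark_of("wrist","clamp")[:2]: print("lm",round(d["p"],2),np.round(d["pixel"]),at_z(c,d["pixel"],0).round(3))
for d in bot.trace("wrist","clamp_nut")[:1]:
    m=d["region"].astype(np.uint8);r=cv2.minAreaRect(np.argwhere(m)[:,::-1].astype(np.float32));P=cv2.boxPoints(r);print(r);print([at_z(c,p,.087).round(4)[:2].tolist() for p in P])
import pickle;pickle.dump(c,open("w1.pkl","wb"))
```

```text
{'time': np.float64(4.375), 'q': array([-2.1362e+01, -6.7020e+00, -1.4790e+00,  9.5257e+01,  9.0000e-03,
       -9.9962e+01]), 'ee_pos': array([ 0.432, -0.169,  0.231]), 'tcp_rot': array([ 1.79968e+02,  1.50000e-02, -1.01400e+02])}
[ 0.41844275 -0.24428045  0.37405659]
clamp 0.82 [ 80. 125. 277. 242.]
clamp 0.7 [411. 376. 446. 384.]
clamp_nut 0.7 [234. 161. 261. 209.]
clamp_lever 0.92 [ 78. 194. 138. 241.]
lm 0.72 [195. 175.] [ 0.509 -0.162  0.   ]
((246.0, 184.5), (49.0, 18.0), 90.0)
[[0.4468, -0.1872], [0.4306, -0.1839], [0.4402, -0.1369], [0.4571, -0.1403]]
```

View pics/w1.png

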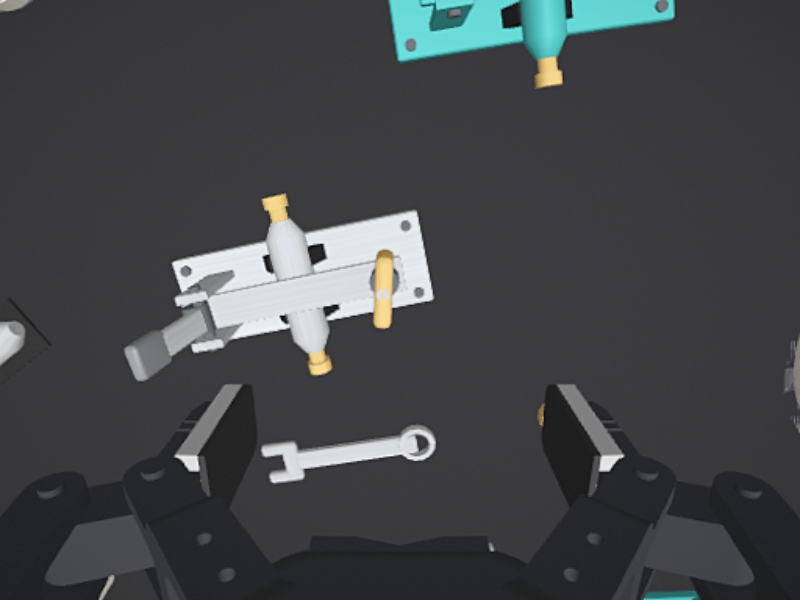

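The wrist picture shows the clamp: base corners at (173,262), (415,211) and (433,299), wing bar from (385,251) to (382,327), and lever paddle at (148,355). I'll compute the clamp pose and nut angle from these.

Run:
```python
from h import *
import pickle;c=pickle.load(open("w1.pkl","rb"))
f=lambda x,y,z:at_z(c,(x*.64,y*.64),z)[:2]
A,B,C=f(173,262,.01),f(415,211,.01),f(433,299,.01)
print(A,B,C,np.linalg.norm(A-B),np.linalg.norm(B-C))
yaw=np.arctan2(*(A-B)[::-1]); yaw2=np.arctan2(*(B-C)[::-1])-np.pi/2
print(np.degrees([yaw,yaw2])); O=(A+C)/2;u=np.array([np.cos(yaw),np.sin(yaw)]);print("origin",O,"nut",O-.065*u,"pivot",O+.06*u)
p,q=f(385.5,251,.087),f(382,327,.087);m=(p+q)/2
w=np.degrees(np.arctan2(*(q-p)[::-1]));print("bar",p,q,m,np.linalg.norm(p-q),w)
print("nut angle",-(w-np.degrees(yaw)))
X=lambda x,z:[*(O+x*u),z]
for t in(0,.1,.2,.3): print(t,(proj(c,[X(.06+.07*np.sin(t),.059+.07*np.cos(t))])/.64).round())
```

```text
[ 0.60344583 -0.19317318] [ 0.41629266 -0.193749  ] [ 0.41550581 -0.12493079] 0.18715406314386335 0.06882270478857233
[ 1.76281637e-01 -1.79344926e+02]
origin [ 0.50947582 -0.15905199] nut [ 0.44447613 -0.15925197] pivot [ 0.56947554 -0.15886739]
bar [ 0.43818296 -0.18486505] [ 0.45014879 -0.13860826] [ 0.44416587 -0.16173665] 0.04777940862411687 75.49650598334934
nut angle -75.320224346489
0 [[158. 361.]]
0.1 [[147. 363.]]
0.2 [[136. 364.]]
0.3 [[127. 365.]]
```

Emit:
send_rows(moves=[0.5,0.4,-1,0,0,-0.36,0,0,0,-1,0,0,0,0,0,0,-1,0,0,0,0,0,0,-1,0,0,0,0,0,0,-1,0,0,0,0,0,0,-0.6,0,0,0,0,0,0,0,0,0,0,0], squeeze=40)

```text
time: 5.5
ee_pos: [0.4444, -0.1583, 0.0907]
tcp_rot: [179.9, 0.0, -104.4]
wrist_force: [-0.3, 0.2, 0.8]
opening: 0.0424
grasp_force: 0.0
```

Run:
```python
from h import *
c=bot.camera("wrist"); o=bot.get_obs();print({k:np.round(o[k],3) for k in("time","q","ee_pos","tcp_rot","opening","wrist_force")})
cv2.imwrite("pics/w2.png",cv2.resize(c["color"],(800,600))[:,:,::-1])
```

```text
{'time': np.float64(5.55), 'q': array([-19.616,  -6.105, -16.352,  79.747,  -0.   , -95.22 ]), 'ee_pos': array([ 0.445, -0.159,  0.092]), 'tcp_rot': array([-1.79994e+02, -1.00000e-03, -1.04396e+02]), 'opening': np.float64(0.043), 'wrist_force': array([-0.552, -0.595,  0.039])}
```

View pics/w2.png

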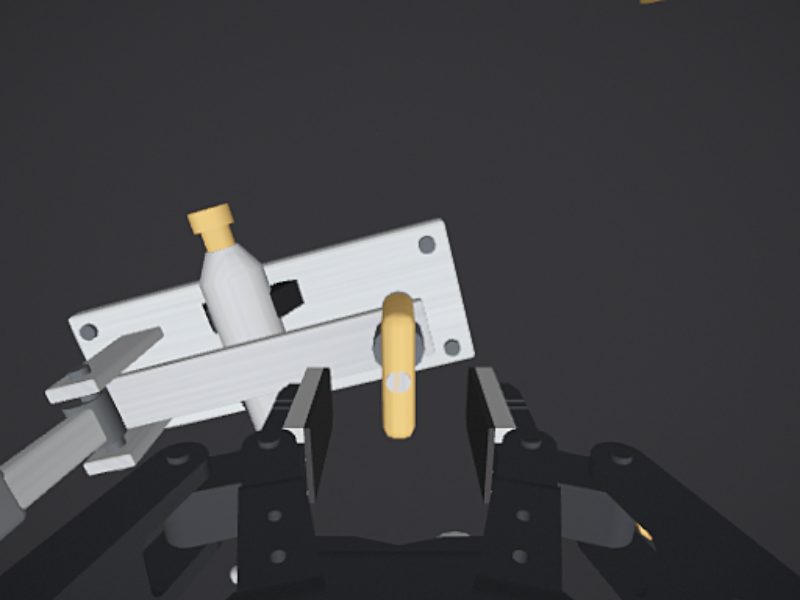

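The bar (column 398) stands parallel to and centred between the pads (320 and 475). I'll descend and close.

Emit:
send_rows(moves=[0,0,-1,0,0,0,0,0,0,-0.2,0,0,0,0,0,0,0,0,0,0,1,0,0,0,0,0,0,1,0,0,0,0,0,0,1,0,0,0,0,0,0,1], squeeze=40)

```text
time: 6.3
ee_pos: [0.4448, -0.1588, 0.0625]
tcp_rot: [-180.0, -0.0, -104.4]
wrist_force: [-5.2, 1.9, 6.3]
opening: 0.01
grasp_force: 41.4
```

Emit:
send_rows(moves=[0,0,0,0,0,-1,1,0,0,0,0,0,-1,1,0,0,0,0,0,-1,1,0,0,0,0,0,-1,1,0,0,0,0,0,-1,1,0,0,0,0,0,-1,1,0,0,0,0,0,-1,1,0,0,0,0,0,-1,1])

```text
time: 7.3
ee_pos: [0.4452, -0.1594, 0.0625]
tcp_rot: [-179.9, 0.1, -173.5]
wrist_force: [-2.3, -3.7, 4.1]
opening: 0.01
grasp_force: 41.0
```

Emit:
send_rows(moves=[0,0,0,0,0,-0.75,1,0,0,0,0,0,0,1,0,0,0,0,0,0,1])

```text
time: 7.68
ee_pos: [0.4452, -0.1595, 0.0625]
tcp_rot: [-179.9, 0.1, -179.5]
wrist_force: [-2.0, -3.8, 5.4]
opening: 0.01
grasp_force: 41.4
```

Run:
```python
from h import *
c=bot.camera("wrist"); o=bot.get_obs();print({k:np.round(o[k],3) for k in("time","q","ee_pos","tcp_rot","opening","wrist_force","torque")})
cv2.imwrite("pics/w3.png",cv2.resize(c["color"],(800,600))[:,:,::-1])
import pickle;pickle.dump(c,open("w3.pkl","wb"))
```

```text
{'time': np.float64(7.725), 'q': array([-1.9660e+01, -5.5560e+00, -1.9089e+01,  7.6365e+01, -7.2000e-02,
       -2.0173e+01]), 'ee_pos': array([ 0.445, -0.159,  0.063]), 'tcp_rot': array([-1.79898e+02,  7.00000e-02, -1.79487e+02]), 'opening': np.float64(0.01), 'wrist_force': array([-2.011, -3.096,  6.075]), 'torque': array([-0.725,  0.643, -0.041])}
```

View pics/w3.png

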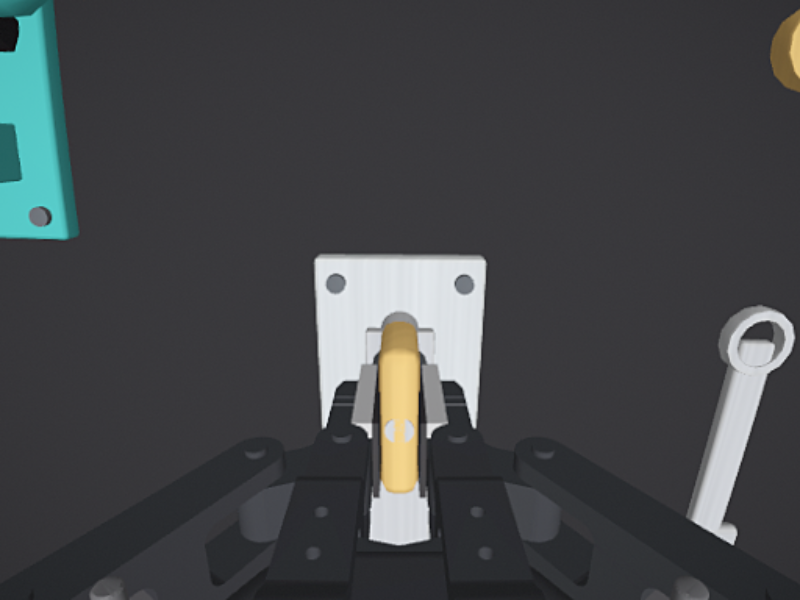

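The nut bar now lies in line with the base (bar column 400 upright, base edge level at row 256, columns 318–485). I'll release, rise and shut the fingers.

Emit:
send_rows(moves=[0,0,0,0,0,0,0.2,0,0,0,0,0,0,0.2,0,0,0,0,0,0,0.2,0,0,1,0,0,0,0.2,0,0,1,0,0,0,0.2,0,0,1,0,0,0,0.2,0,0,1,0,0,0,0.2,0,0,0,0,0,0,1])

```text
time: 8.72
ee_pos: [0.4457, -0.159, 0.1629]
tcp_rot: [-179.9, 0.2, -179.6]
wrist_force: [-0.0, 0.8, -0.5]
opening: 0.0171
grasp_force: 0.0
```

Emit:
send_rows(moves=[0.8,0,0,0,0,0,1,0.8,0,0,0,0,0,1,0.8,0,0,0,0,0,1,0.8,0,0,0,0,0,1,0.8,0,-0.7,0,0,0,1,0,0,-1,0,0,0,1,0,0,-0.4,0,0,0,1,0,0,0,0,0,0,1])

```text
time: 9.72
ee_pos: [0.5442, -0.1586, 0.1079]
tcp_rot: [180.0, -0.1, -179.6]
wrist_force: [0.0, -0.2, 1.4]
opening: -0.0003
grasp_force: 0.0
```

Run:
```python
from h import *
c=bot.camera("scene"); o=bot.get_obs();print({k:np.round(o[k],3) for k in("time","ee_pos","tcp_rot","opening","wrist_force")})
cv2.imwrite("pics/s2.png",cv2.resize(c["color"][120:240,150:310],(800,600),interpolation=cv2.INTER_CUBIC)[:,:,::-1])
```

```text
{'time': np.float64(9.775), 'ee_pos': array([ 0.545, -0.159,  0.109]), 'tcp_rot': array([ 1.79997e+02, -1.50000e-02, -1.79616e+02]), 'opening': np.float64(0.0), 'wrist_force': array([ 0.835, -0.505,  0.382])}
```

View pics/s2.png

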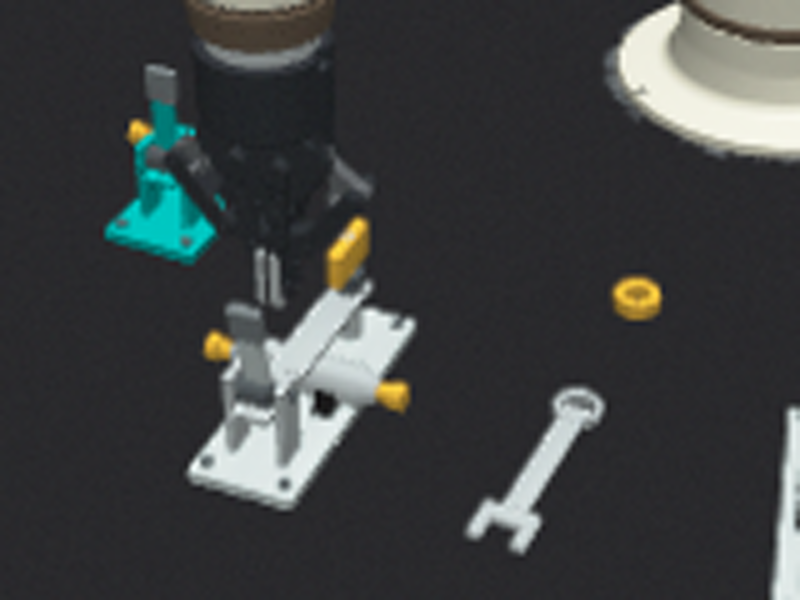

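The nut is in line with the strap at (347,255), the lever is still up at (245,350), and the shut fingers at (270,275) are on its nut side. I'll sweep the lever over.

Emit:
send_rows(moves=[0.5,0,0,0,0,0,1,0.5,0,0,0,0,0,1,0.5,0,0,0,0,0,1,0.6,0,-0.36,0,0,0,1,0.56,0,-0.48,0,0,0,1,0.36,0,-0.4,0,0,0,1,0.24,0,-0.4,0,0,0,1,0,0,0,0,0,0,1])

```text
time: 10.78
ee_pos: [0.6271, -0.1587, 0.0672]
tcp_rot: [-180.0, 0.0, -179.6]
wrist_force: [-0.0, 0.4, -0.4]
opening: 0.0
grasp_force: 0.0
```

Emit:
send_rows(moves=[0,0,-0.1,0,0,0,1,0,0,-0.1,0,0,0,1,0,0,0,0,0,0,1])

```text
time: 11.15
ee_pos: [0.6272, -0.1589, 0.0659]
tcp_rot: [-180.0, 0.2, -179.6]
wrist_force: [-6.5, 1.7, 19.0]
opening: 0.0001
grasp_force: 9.4
```

19 N at z 0.066, so the lever is on its stop. I'll retreat straight up and look.

Emit:
send_rows(moves=[0,0,1,0,0,0,1,0,0,1,0,0,0,1,0,0,1,0,0,0,1,0,0,1,0,0,0,1,-1,0,1,0,0,0,1,-1,0,1,0,0,0,1,-1,0,0,0,0,0,1,0,0,0,0,0,0,1])

```text
time: 12.15
ee_pos: [0.5507, -0.1589, 0.2136]
tcp_rot: [-180.0, 0.1, -179.6]
wrist_force: [0.1, 0.7, -0.3]
opening: -0.0
grasp_force: 0.0
```

Run:
```python
from h import *
c=bot.camera("scene"); o=bot.get_obs();print({k:np.round(o[k],3) for k in("time","ee_pos","wrist_force")})
w=bot.camera("wrist")
a=cv2.resize(c["color"][140:240,160:260],(400,400),interpolation=cv2.INTER_CUBIC); b=cv2.resize(w["color"],(400,300))
cv2.imwrite("pics/f.png",np.hstack([a,np.vstack([b,np.zeros((100,400,3),np.uint8)])])[:,:,::-1])
```

```text
{'time': np.float64(12.2), 'ee_pos': array([ 0.551, -0.159,  0.213]), 'wrist_force': array([-0.728,  0.162, -0.418])}
```

View pics/f.png

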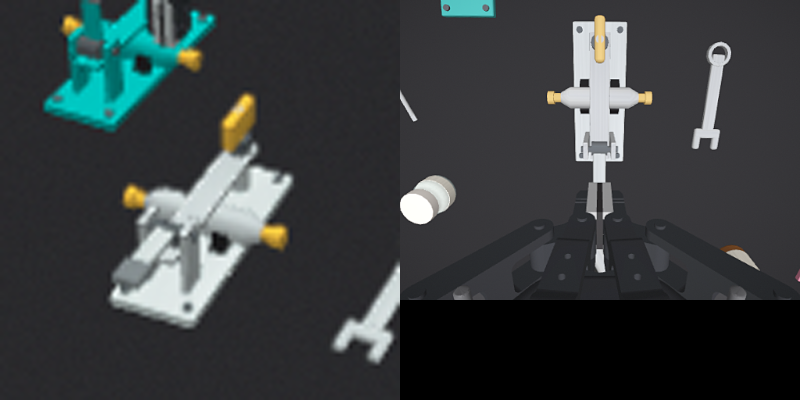

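The lever lies flat with its paddle at (130,272), and the nut wings are in line with the strap (wrist view, column 600). The robot is clear, so I'm handing the job in.

```bash
python3 -c "
from workcell import bot
print(bot.job_done())"
```

```text
the job is handed in; nothing more can be done
None
```

I turned the wing nut on the clamp holding the cylinder clockwise until its wings were in line with the strap, then folded the lever down to its stop. I handed the job in at about 12 s with the arm clear; no verdict came back.

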